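Release the blanking plug from a bench gas coupling

ROBOT

A 6-joint arm with a two-finger parallel gripper is mounted at the origin on a cart in front of the work surface, level with it; the furniture and walls round the work are solid. World frame = base frame: x ahead of the robot, y to its left, z up, the work surface at z = 0. Lengths are in m, angles in rad, forces in N, time in s.
With the tool pointing down it reaches from about 0.425 to 0.925 m from the base axis. Payload 12.5 kg.
Tool frame: the origin (TCP) lies midway between the tips of the shut fingers; the grasp point (between the pads) lies 19 mm behind it; z points along the fingers, y is the line along which they close (so a half turn about z gives the same grasp; the last joint's range is limited). The gripper opens to 85 mm and grips with 20 to 120 N. Pads are 22 mm wide; open, the fingers measure 114 mm over their backs; the gripper's body (76 mm by 85 mm) begins 54 mm behind the grasp point. The pads swing forward as they close: fully open they stand 13 mm farther back than shut.
Start: joints at [-1.326, 0.491, 1.559, -0, 1.092, -0.106], TCP at [0.215, -0.587, 0.231] pointing down, gripper open.
Joint ranges: [-3.1, 3.1], [-0.84, 2.19], [0.05, 2.79], [-1.13, 4.28], [0.06, 2.93], [-2.69, 2.69]. Speed limits (rad/s): [2.22, 2.22, 2.79, 3.14, 3.14, 3.14].

INTERFACE

Orientations are given as a unit quaternion [x, y, z, w].
In Python, from cell import arm, imaging, ticket gives the robot as it stands. The module is installed in compiled form; this text tells all that it offers.
- The arm moves only by the tool carry_out, never from a script. Its argument "rows" is a list of rows, each an object with "delta_pos": the shift along the tool's x, y, z in units of 50 mm (1.0 is 50 mm), a list of three; "turn": the turn about the tool's z in units of 6 degrees (1.0 is 6 degrees); "fingers": the opening, from -1 (shut) to 1 (fully open). A call has 1 to 20 rows; each row is the pose to reach, as a shift and turn from the pose commanded when the call began, along the tool's axes at that moment; what a row does not reach only later rows make up. A row lasts 1/8 s, in which the tool goes at most 62.5 mm and 10.7 degrees, less where a joint would pass 70% of its speed; a pose out of reach is approached as far as the arm can. A call with a gripper value outside its range is refused whole. The fingers move at their own pace and stop on an object; the grip force is fixed at half the most. Time passes only in rows, so rows that repeat a pose let the fingers close. It gives the time, the measured TCP pose, the force, the opening and the grip force at its end, in the units of the state.
- arm.sense(): the state, without advancing time (a new reading comes with each control period).
- imaging.snapshot(name): name is "side" or "top"; returns the picture (420x560x3 uint8, red, green, blue); there is no depth.
- imaging.calibration(name): a dict with "K" (3x3 intrinsics, pixels), "world_from_camera" (4x4, takes a point from camera to world coordinates). Camera axes: x right, y up, looking along -z (the intrinsics and any distortion apply to the point x, -y, -z); pixel columns grow to the right and rows downward; lengths in m; the calibration is good to about 2 mm. A picture is of the moment at which its call begins. calibration takes no time and is no camera call.
- ticket.sign_off(): hands the job in; it is judged then, once.
The state is a dict: "time": time; "q": joint angles; "joint_velocities": joint speeds; "joint_torque": joint torques, N m; "tcp_pos": TCP position; "ee_rot": TCP orientation; "contact_force": force on the tool from outside, world axes, zero at the start; "torque": the same for the moment, N m; "finger_gap": opening from 0.0 (shut) to 1.0 (fully open); "grip_force": force on a finger pad.
Only numpy, scipy, OpenCV 4.12 (cv2) and the standard library are available. Lean on these libraries where they do the work, as an engineer would, in place of code of your own. Each camera call takes 0.05 s, during which the arm holds its last target. There are 200 camera calls.

TASK

Take the red-headed blanking plug out of the quick coupling on the bench gas outlet: turn the knurled sleeve counter-clockwise until you feel that it can be pushed right back, push it back so that the plug springs loose, then draw the plug out so that the sleeve snaps forward again. Set the plug down in the steel tray without dropping it, and leave the tray and the other things on the bench where they are.

Things in the scene. Friction and masses are not known exactly. Their poses are not given: they have to be found in the camera images.
- outlet: the bench gas outlet, fixed: aluminium block 70 x 120 mm, 40 mm high, on a dark foot plate 86 x 136 mm, with an upright quick coupling on the middle of its top. Origin at the centre of its underside; z up; x and y along its short and long sides.
- coupling_top (a point): fixed point on the coupling's vertical axis, 90 mm above the bench, level with the flat top of the sleeve when that is forward. The sleeve is a knurled steel ring round the plug: rim 52 mm in diameter, 10 mm high, flat top face from radius 13.5 to 26 mm; press it with the fingertips either side of the plug's head, or grip its rim. In it a 25 mm brass tube ends 4 mm below the top.
- coupling_mid (a point): fixed point on the axis, 66 mm above the bench, at the sleeve's skirt (37 mm diameter). The sleeve turns on the axis with light friction (0.012 Nm; fingers pressed on its top turn it) and stays where left. At the start an inner key, out of sight, stops its push after 1.5 mm. 30 to 70 degrees counter-clockwise from above (each time different) lies the middle of a notch.
- coupling_foot (a point): fixed point on the axis, on the block's top, 40 mm above the bench. In the notch, which gives the sleeve about 25 degrees of room, the key lets the sleeve go fully back. Past the notch it is blocked again (turn back), and about 50 degrees past the notch's middle the turning ends at a stop.
- sleeve (a joint): how far the sleeve is pushed back (down), m: 0 forward, 0.012 fully back; spring 4 N at 0, 10 N at 0.012. From about 0.007 the inner pawls clear the plug and a spring below lifts the plug 9 mm. Let go then, the sleeve stays about half back, its pawls on the plug's side, till the plug is drawn out 18 mm; then it snaps forward.
- plug: blanking plug, loose, 60 g, 80 mm long. Origin at the centre of its foot, z along its axis to the head. Brass shank 16 mm in diameter from 0 to 44 mm with a groove, 24 mm collar at 44 to 48 mm, then a red ribbed head 21 mm in diameter up to 80 mm. At the start locked upright in the coupling, foot 47 mm above the bench, collar just above the sleeve's top.
- plug_head (a point): point on the plug's axis inside the red head, 65 mm from the foot: where to grip it.
- plug_mid (a point): point on the plug's axis, 40 mm from the foot.
- tray: open steel tray, loose, 0.5 kg: 140 mm along its x, 110 mm along its y, 22 mm high, walls and floor 3 to 5 mm thick. Origin at the centre of its underside.
- timer: bystander: small white timer with three buttons, 58 x 62 x 20 mm, origin at its underside.
- cal_weight: bystander: metal weight with a neck, 30 mm in diameter, 48 mm high, origin at its underside.
- beaker_25: bystander: small glass beaker 38 mm in diameter, 48 mm high, origin at its underside.
Mind the look-alikes: they are no part of the job. There is more than one size of the plug; the job needs the larger.

How it is judged:
By the outcome, as a careful person would: the job done as asked, in the order asked, and still so for the second after the job is handed in, with the robot touching nothing.
It also fails if it takes over 48 s, if anything falls off the work surface, if the arm or the gripper's body presses on something with over 40 N, if the wrist force passes 120 N, or if a joint passes its speed limit or range.

## Working session

There is one attempt and no reset: what is moved stays moved. The work goes in short steps, Python scripts to look and compute and a tool call to move; the robot and the scene stay as the last step left them, time stands still between calls to the robot, and variables do not carry over. Pictures are saved under pics/ and viewed, at most 13 in all, crops included, and the job is handed in when it is done.

Besides the shell and the picture viewer there is one more tool, called after "Emit:" as a command line: name --argument value ..., lists and objects as JSON in quotes. carry_out: Moves the arm, as the interface text tells. Its arguments: {"type":"object","properties":{"rows":{"type":"array","items":{"type":"object","properties":{"delta_pos":{"type":"array","items":{"type":"number"}},"turn":{"type":"number"},"fingers":{"type":"number"}}}}},"required":["rows"]}

```bash
mkdir -p pics
python3 - <<'E'
from cell import arm, imaging
import cv2, numpy as np
for n in ("side","top"):
    im=imaging.snapshot(n); cv2.imwrite(f"pics/{n}0.png",im[:,:,::-1])
    c=imaging.calibration(n); print(n,{k:np.round(v,4).tolist() if not isinstance(v,str) else v for k,v in c.items()})
print(arm.sense())
E
```

```text
side {'K': [[449.1766, 0.0, 280.359], [0.0, 449.1766, 210.7327], [0.0, 0.0, 1.0]], 'world_from_camera': [[-0.9935, 0.0517, -0.1011, 0.4245], [-0.1132, -0.3802, 0.9179, 0.7429], [0.009, 0.9234, 0.3836, 0.4315], [0.0, 0.0, 0.0, 1.0]]}
top {'K': [[457.9923, 0.0, 282.2008], [0.0, 457.9923, 206.6949], [0.0, 0.0, 1.0]], 'world_from_camera': [[-0.0188, 0.9826, -0.185, 0.332], [-0.9991, -0.0255, -0.0341, -0.0849], [-0.0382, 0.1842, 0.9821, 1.1893], [0.0, 0.0, 0.0, 1.0]]}
{'time': 0.1, 'q': array([-1.32558649e+00,  4.91466052e-01,  1.55940312e+00,  3.96259935e-05,
        1.09168087e+00, -1.05593828e-01]), 'joint_velocities': array([-0.00115599, -0.0016623 , -0.00204923, -0.0012201 , -0.00126442,
        0.00028344]), 'joint_torque': array([ 5.33544240e-03, -6.19447803e+01, -2.62023997e+01, -7.69263096e-06,
        2.87092123e-03,  1.50584646e-05]), 'tcp_pos': array([ 0.21476735, -0.58672755,  0.23080179]), 'ee_rot': array([ 9.84657980e-01,  1.74494796e-01, -1.58545194e-05, -4.78752853e-04]), 'contact_force': array([-0.32679561, -0.05249769, -0.30925709]), 'torque': array([0.00688676, 0.01816883, 0.01462901]), 'grip_force': 0.0, 'finger_gap': 1.0001828860412898}
```

View pics/top0.png

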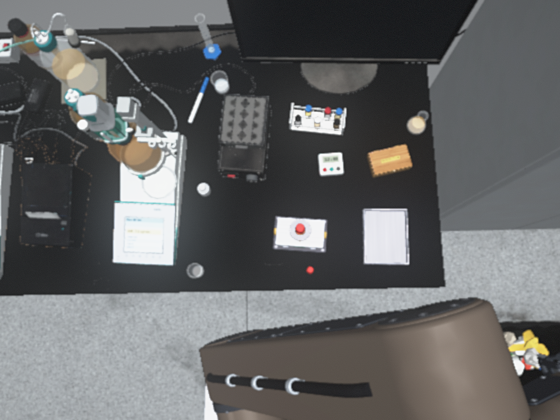

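View pics/side0.png

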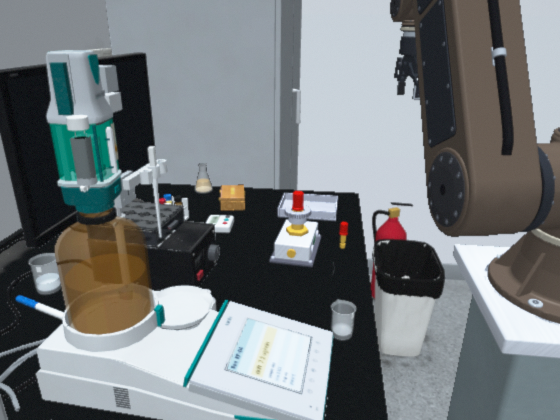

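The top view shows the outlet with the red plug head near (300,229), the tray near (386,237) and the small decoy plug at (310,270). The side view shows the plug head near (298,197), the tray near (308,205) and the decoy at (344,235). Next I'll enlarge both.

```bash
cat > h.py <<'E'
import numpy as np, cv2
from cell import imaging
def ray(n,u,v):
    c=imaging.calibration(n);K=np.array(c["K"]);T=np.array(c["world_from_camera"])
    d=T[:3,:3]@np.array([(u-K[0,2])/K[0,0],-(v-K[1,2])/K[1,1],-1]); return T[:3,3],d
def onz(n,u,v,z):
    o,d=ray(n,u,v); return o+d*(z-o[2])/d[2]
def tri(a,b):
    o1,d1=ray("top",*a);o2,d2=ray("side",*b)
    s=np.linalg.lstsq(np.c_[d1,-d2],o2-o1,rcond=None)[0]
    return (o1+d1*s[0]+o2+d2*s[1])/2, np.linalg.norm(o1+d1*s[0]-o2-d2*s[1])
def proj(n,p):
    c=imaging.calibration(n);K=np.array(c["K"]);T=np.linalg.inv(np.array(c["world_from_camera"]))
    q=T@np.r_[p,1]; return K[0,0]*q[0]/-q[2]+K[0,2], -K[1,1]*q[1]/-q[2]+K[1,2]
E
python3 - <<'E'
import cv2,numpy as np
a=cv2.imread("pics/top0.png")[195:295,262:422]; b=cv2.imread("pics/side0.png")[175:275,255:355]
cv2.imwrite("pics/c.png",np.hstack([cv2.resize(a,(800,500),interpolation=cv2.INTER_CUBIC)]))
cv2.imwrite("pics/d.png",cv2.resize(b,(600,600),interpolation=cv2.INTER_CUBIC))
E
```

```text
(no output)
```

View pics/c.png

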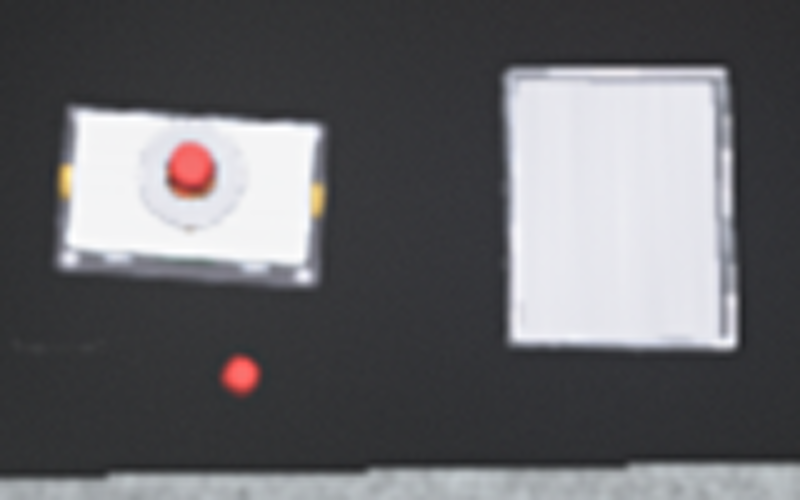

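View pics/d.png

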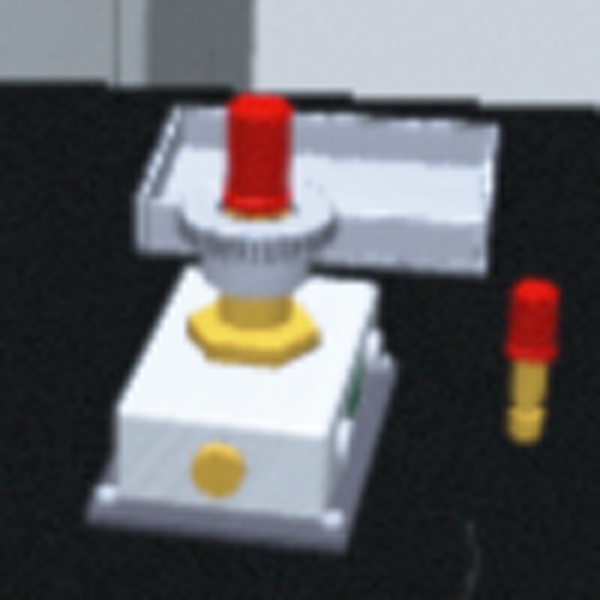

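The enlarged crops give full-image pixels. In the top view the sleeve disc centre is at (300.4,230.4) and the head top at (300.1,227.3). In the side view the head top is at (298.3,192.3) and the sleeve's top face at (298,210.8). The tray rim corners in the top view are (363.4,209), (407.4,209), (409.4,264.6) and (364.2,264.2).

Run:
```python
from h import *
from cell import arm
from scipy.spatial.transform import Rotation as R
np.set_printoptions(precision=4,suppress=True)
print("sleeve",onz("top",300.4,230.4,.09),"head",onz("top",300.1,227.3,.127))
print("sleeve side",onz("side",298,210.8,.09),"head side",onz("side",298.3,192.3,.127))
print("tri",tri((300.1,227.3),(298.3,192.3)),tri((300.4,230.4),(298,210.8)))
for p in ((363.4,209),(407.4,209),(409.4,264.6),(364.2,264.2)): print("tray",onz("top",*p,.022))
for p in ((276,216.4),(326,220),(324.6,251),(274.6,248.6)): print("foot",onz("top",*p,.003))
print("decoy",onz("top",310,270,.05))
s=arm.sense();print(R.from_quat(s["ee_rot"]).as_matrix())
```

```text
sleeve [ 0.4796 -0.0896  0.09  ] head [ 0.482 -0.089  0.127]
sleeve side [ 0.4798 -0.0786  0.09  ] head side [ 0.4805 -0.0841  0.127 ]
tri (array([ 0.4815, -0.089 ,  0.1253]), np.float64(0.0013676589904397048)) (array([ 0.4804, -0.0896,  0.0854]), np.float64(0.0002837109430956432))
tray [ 0.5404 -0.2534  0.022 ]
tray [ 0.5375 -0.3656  0.022 ]
tray [ 0.3958 -0.3608  0.022 ]
tray [ 0.3992 -0.2482  0.022 ]
foot [ 0.5299 -0.0269  0.003 ]
foot [ 0.5171 -0.1576  0.003 ]
foot [ 0.4363 -0.151   0.003 ]
foot [ 0.4454 -0.0219  0.003 ]
decoy [ 0.3862 -0.1109  0.05  ]
[[ 0.9391  0.3436 -0.0002]
 [ 0.3436 -0.9391  0.0009]
 [ 0.0001 -0.0009 -1.    ]]
```

Emit:
carry_out --rows '[{"delta_pos": [8.42,-7.52,0.6],"turn": 0,"fingers": -0.25},{"delta_pos": [8.42,-7.52,0.6],"turn": 0,"fingers": -0.25},{"delta_pos": [8.42,-7.52,0.6],"turn": 0,"fingers": -0.25},{"delta_pos": [8.42,-7.52,0.6],"turn": 0,"fingers": -0.25},{"delta_pos": [8.42,-7.52,0.6],"turn": 0,"fingers": -0.25},{"delta_pos": [8.42,-7.52,0.6],"turn": 0,"fingers": -0.25},{"delta_pos": [8.42,-7.52,0.6],"turn": 0,"fingers": -0.25},{"delta_pos": [8.42,-7.52,0.6],"turn": 0,"fingers": -0.25},{"delta_pos": [8.42,-7.52,0.6],"turn": 0,"fingers": -0.25},{"delta_pos": [8.42,-7.52,0.6],"turn": 0,"fingers": -0.25},{"delta_pos": [8.42,-7.52,0.6],"turn": 0,"fingers": -0.25},{"delta_pos": [8.42,-7.52,0.6],"turn": 0,"fingers": -0.25},{"delta_pos": [8.42,-7.52,0.6],"turn": 0,"fingers": -0.25},{"delta_pos": [8.42,-7.52,0.6],"turn": 0,"fingers": -0.25}]'

```text
time: 1.85
tcp_pos: [0.4807, -0.0899, 0.2014]
ee_rot: [0.985, 0.174, 0.0, 0.0]
contact_force: [0.0, 0.1, -0.2]
finger_gap: 0.374
grip_force: 0.0
```

Run:
```python
from h import *
from cell import arm
s=arm.sense();print(s["time"],s["q"].round(3),s["tcp_pos"].round(4),s["finger_gap"],s["contact_force"])
b=imaging.snapshot("side")[:,:,::-1]; cv2.imwrite("pics/e.png",cv2.resize(b[110:260,220:380],(640,600),interpolation=cv2.INTER_CUBIC))
```

```text
1.85 [-0.32   0.337  1.92  -0.     0.884  0.901] [ 0.4807 -0.0899  0.2014] 0.3737514572167824 [ 0.02901718  0.11525158 -0.20698364]
```

View pics/e.png

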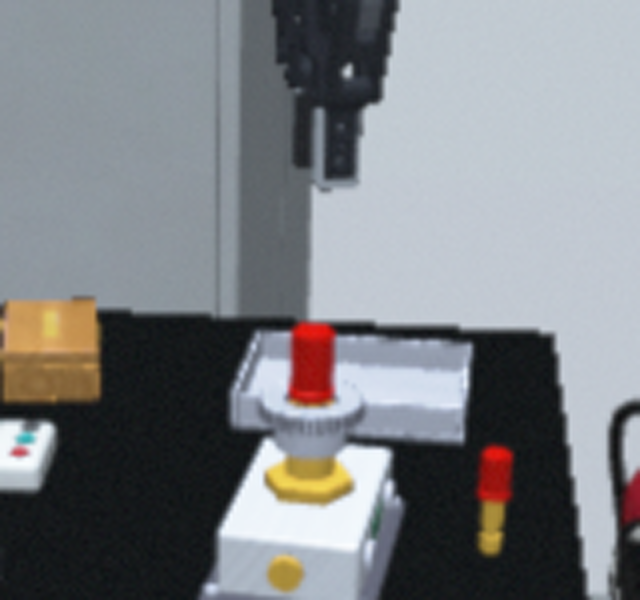

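The gripper hangs above the plug, with the fingers at about (302,150) in the side image and the plug head at (298,193). The other things look undisturbed. I'll descend until I feel the sleeve.

Emit:
carry_out --rows '[{"delta_pos": [0,-0.01,0.8],"turn": 0,"fingers": -0.25},{"delta_pos": [0,-0.01,1.4],"turn": 0,"fingers": -0.25},{"delta_pos": [0,-0.01,1.8],"turn": 0,"fingers": -0.25},{"delta_pos": [0,-0.01,2.0],"turn": 0,"fingers": -0.25},{"delta_pos": [0,-0.01,2.0],"turn": 0,"fingers": -0.25},{"delta_pos": [0,-0.01,2.0],"turn": 0,"fingers": -0.25}]'

```text
time: 2.65
tcp_pos: [0.4811, -0.0889, 0.102]
ee_rot: [0.985, 0.174, 0.001, 0.0]
contact_force: [0.7, 0.3, -0.4]
finger_gap: 0.372
grip_force: 0.0
```

Run:
```python
from h import *
a=imaging.snapshot("top")[:,:,::-1]; b=imaging.snapshot("side")[:,:,::-1]
cv2.imwrite("pics/f.png",np.hstack([cv2.resize(a[200:260,270:330],(400,400),interpolation=cv2.INTER_CUBIC),cv2.resize(b[160:240,258:338],(400,400),interpolation=cv2.INTER_CUBIC)]))
```

```text
(no output)
```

View pics/f.png

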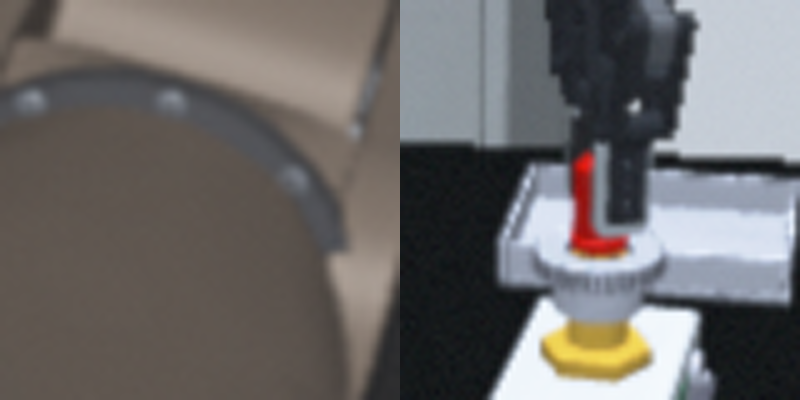

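The fingers straddle the head, with the near fingertip just above the sleeve's top face. Top-camera view is blocked by the arm. I'll lower it to contact.

Emit:
carry_out --rows '[{"delta_pos": [0,0,0.12],"turn": 0,"fingers": -0.25},{"delta_pos": [0,0,0.24],"turn": 0,"fingers": -0.25},{"delta_pos": [0,0,0.24],"turn": 0,"fingers": -0.25}]'

```text
time: 3.12
tcp_pos: [0.4808, -0.0887, 0.0889]
ee_rot: [0.985, 0.174, -0.0, -0.0]
contact_force: [0.4, -0.2, 2.0]
finger_gap: 0.376
grip_force: 1.1
```

Emit:
carry_out --rows '[{"delta_pos": [0,0,0.06],"turn": 0,"fingers": -0.25},{"delta_pos": [0,0,0.06],"turn": 0,"fingers": -0.25}]'

```text
time: 3.38
tcp_pos: [0.481, -0.0887, 0.0871]
ee_rot: [0.985, 0.175, 0.0, 0.0]
contact_force: [-3.3, 1.4, 17.8]
finger_gap: 0.379
grip_force: 8.8
```

Emit:
carry_out --rows '[{"delta_pos": [0,0,-0.008],"turn": 0,"fingers": -0.25},{"delta_pos": [0,0,-0.008],"turn": -1,"fingers": -0.25},{"delta_pos": [0,0,-0.008],"turn": -2,"fingers": -0.25},{"delta_pos": [0,0,-0.008],"turn": -3,"fingers": -0.25},{"delta_pos": [0,0,-0.008],"turn": -3,"fingers": -0.25}]'

```text
time: 4.0
tcp_pos: [0.4817, -0.0891, 0.0875]
ee_rot: [0.945, 0.327, 0.001, 0.001]
contact_force: [0.5, -0.3, 10.3]
finger_gap: 0.376
grip_force: 5.3
```

Emit:
carry_out --rows '[{"delta_pos": [0,0,0],"turn": -1,"fingers": -0.25},{"delta_pos": [0,0,0],"turn": -1,"fingers": -0.25}]'

```text
time: 4.25
tcp_pos: [0.4819, -0.0892, 0.0875]
ee_rot: [0.927, 0.376, 0.001, 0.001]
contact_force: [1.2, -2.4, 11.1]
finger_gap: 0.375
grip_force: 5.0
```

Emit:
carry_out --rows '[{"delta_pos": [0,0,0],"turn": -1,"fingers": -0.25},{"delta_pos": [0,0,0],"turn": -1,"fingers": -0.25}]'

```text
time: 4.5
tcp_pos: [0.4821, -0.0893, 0.0875]
ee_rot: [0.906, 0.424, 0.001, 0.001]
contact_force: [1.2, -1.7, 9.4]
finger_gap: 0.375
grip_force: 4.6
```

Emit:
carry_out --rows '[{"delta_pos": [0,0,0],"turn": -1,"fingers": -0.25},{"delta_pos": [0,0,0],"turn": -1,"fingers": -0.25}]'

```text
time: 4.75
tcp_pos: [0.4823, -0.0894, 0.0875]
ee_rot: [0.882, 0.471, 0.001, 0.002]
contact_force: [2.4, -1.2, 8.4]
finger_gap: 0.373
grip_force: 4.4
```

Emit:
carry_out --rows '[{"delta_pos": [0,0,0],"turn": -1,"fingers": -0.25},{"delta_pos": [0,0,0],"turn": -1,"fingers": -0.25}]'

```text
time: 5.0
tcp_pos: [0.4823, -0.0894, 0.0875]
ee_rot: [0.856, 0.516, 0.001, 0.002]
contact_force: [4.0, -2.1, 8.1]
finger_gap: 0.373
grip_force: 3.9
```

Emit:
carry_out --rows '[{"delta_pos": [0,0,0.012],"turn": 0,"fingers": -0.25},{"delta_pos": [0,0,0.012],"turn": 0,"fingers": -0.25}]'

```text
time: 5.25
tcp_pos: [0.4823, -0.0893, 0.0872]
ee_rot: [0.857, 0.516, 0.001, 0.002]
contact_force: [2.7, -1.0, 12.9]
finger_gap: 0.373
grip_force: 6.4
```

Run:
```python
from h import *
from cell import arm
s=arm.sense();print(s["torque"],s["contact_force"],s["tcp_pos"])
b=imaging.snapshot("side")[:,:,::-1]
cv2.imwrite("pics/g.png",cv2.resize(b[180:230,268:328],(720,600),interpolation=cv2.INTER_CUBIC))
```

```text
[-0.42577935 -0.45938387  0.04057637] [ 2.688234   -0.98064776 12.92791437] [ 0.48231335 -0.0893453   0.08716372]
```

View pics/g.png

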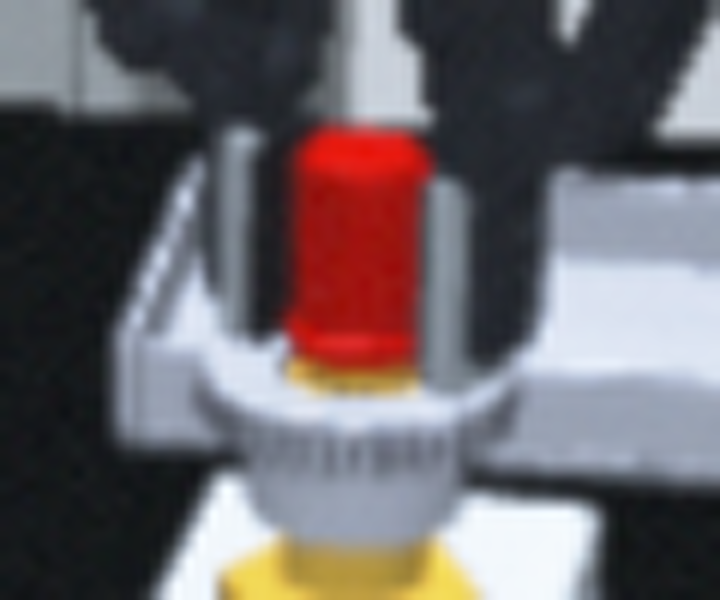

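The plug head spans columns 290–432 in the crop, while the fingers' inner faces are centred near 343. So the gripper sits about 2–3 mm too far towards +x and the right finger is nearly on the head. I'll lift slightly, shift to -x, and go on.

Emit:
carry_out --rows '[{"delta_pos": [0,0,-0.06],"turn": 0,"fingers": -0.25},{"delta_pos": [0,0,-0.06],"turn": 0,"fingers": -0.25}]'

```text
time: 5.55
tcp_pos: [0.4809, -0.0887, 0.0892]
ee_rot: [0.857, 0.516, 0.0, 0.0]
contact_force: [-0.4, -1.2, 4.1]
finger_gap: 0.375
grip_force: 2.0
```

Emit:
carry_out --rows '[{"delta_pos": [-0.02,-0.04,0],"turn": 0,"fingers": -0.25},{"delta_pos": [-0.02,-0.04,0],"turn": 0,"fingers": -0.25}]'

```text
time: 5.8
tcp_pos: [0.4787, -0.0888, 0.0892]
ee_rot: [0.857, 0.516, 0.0, 0.0]
contact_force: [1.9, -2.1, 3.8]
finger_gap: 0.377
grip_force: 2.0
```

Emit:
carry_out --rows '[{"delta_pos": [0,0,0.055],"turn": 0,"fingers": -0.25},{"delta_pos": [0,0,0.055],"turn": 0,"fingers": -0.25}]'

```text
time: 6.05
tcp_pos: [0.4788, -0.0888, 0.087]
ee_rot: [0.857, 0.516, 0.0, 0.001]
contact_force: [-1.1, -1.0, 17.5]
finger_gap: 0.376
grip_force: 8.9
```

Emit:
carry_out --rows '[{"delta_pos": [0,0,-0.004],"turn": -1,"fingers": -0.25},{"delta_pos": [0,0,-0.004],"turn": -1,"fingers": -0.25}]'

```text
time: 6.3
tcp_pos: [0.4791, -0.0889, 0.087]
ee_rot: [0.828, 0.56, 0.001, 0.001]
contact_force: [2.4, -1.8, 9.5]
finger_gap: 0.378
grip_force: 4.8
```

Emit:
carry_out --rows '[{"delta_pos": [0,0,0],"turn": -1,"fingers": -0.25},{"delta_pos": [0,0,0],"turn": -1,"fingers": -0.25}]'

```text
time: 6.55
tcp_pos: [0.479, -0.0889, 0.0866]
ee_rot: [0.798, 0.603, 0.0, 0.001]
contact_force: [3.7, -1.6, 5.0]
finger_gap: 0.375
grip_force: 2.6
```

Emit:
carry_out --rows '[{"delta_pos": [0,0,0],"turn": -1,"fingers": -0.25},{"delta_pos": [0,0,0],"turn": -1,"fingers": -0.25}]'

```text
time: 6.8
tcp_pos: [0.479, -0.0889, 0.0866]
ee_rot: [0.765, 0.644, 0.0, 0.001]
contact_force: [3.0, -0.8, 5.3]
finger_gap: 0.374
grip_force: 2.6
```

Force fell to 5 N and the tool sank, so the sleeve is in the notch. I'll push it back now.

Emit:
carry_out --rows '[{"delta_pos": [0,0,0.06],"turn": -0.2,"fingers": -0.25},{"delta_pos": [0,0,0.12],"turn": -0.2,"fingers": -0.25},{"delta_pos": [0,0,0.18],"turn": -0.2,"fingers": -0.25},{"delta_pos": [0,0,0.2],"turn": -0.2,"fingers": -0.25},{"delta_pos": [0,0,0.2],"turn": -0.2,"fingers": -0.25}]'

```text
time: 7.42
tcp_pos: [0.4793, -0.089, 0.0772]
ee_rot: [0.759, 0.651, 0.001, 0.001]
contact_force: [1.7, -2.7, 14.7]
finger_gap: 0.378
grip_force: 8.2
```

Run:
```python
from h import *
b=imaging.snapshot("side")[:,:,::-1]
cv2.imwrite("pics/i.png",cv2.resize(b[175:225,268:328],(720,600),interpolation=cv2.INTER_CUBIC))
```

```text
(no output)
```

View pics/i.png

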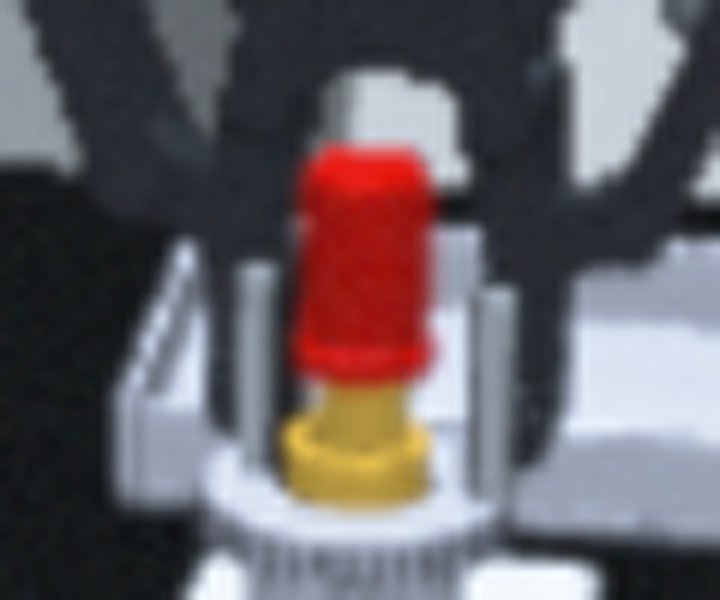

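The plug has sprung up: the red head is now well above the sleeve, with the brass shank showing and the fingers evenly either side. I'll rise to the head and grip it.

Emit:
carry_out --rows '[{"delta_pos": [0,0,-0.1],"turn": 0,"fingers": -0.25},{"delta_pos": [0,0,-0.3],"turn": 0,"fingers": -0.25},{"delta_pos": [0,0,-0.5],"turn": 0,"fingers": -0.25},{"delta_pos": [0,0,-0.5],"turn": 0,"fingers": -0.25},{"delta_pos": [0,0,-0.5],"turn": 0,"fingers": -1},{"delta_pos": [0,0,-0.5],"turn": 0,"fingers": -1},{"delta_pos": [0,0,-0.5],"turn": 0,"fingers": -1},{"delta_pos": [0,0,-0.5],"turn": 0,"fingers": -1},{"delta_pos": [0,0,-0.5],"turn": 0,"fingers": -1}]'

```text
time: 8.6
tcp_pos: [0.481, -0.0893, 0.1023]
ee_rot: [0.759, 0.651, 0.002, 0.003]
contact_force: [8.9, -0.8, 5.4]
finger_gap: 0.231
grip_force: 58.9
```

Emit:
carry_out --rows '[{"delta_pos": [0,0.03,0],"turn": 0,"fingers": -1},{"delta_pos": [0,0.05,0],"turn": 0,"fingers": -1}]'

```text
time: 8.85
tcp_pos: [0.4818, -0.0893, 0.1019]
ee_rot: [0.759, 0.651, 0.001, 0.001]
contact_force: [0.4, -0.4, 6.3]
finger_gap: 0.233
grip_force: 58.4
```

Emit:
carry_out --rows '[{"delta_pos": [0,0,-0.15],"turn": 0,"fingers": -1},{"delta_pos": [0,0,-0.3],"turn": 0,"fingers": -1},{"delta_pos": [0,0,-0.5],"turn": 0,"fingers": -1},{"delta_pos": [0,0,-0.8],"turn": 0,"fingers": -1},{"delta_pos": [0,0,-1.3],"turn": 0,"fingers": -1},{"delta_pos": [0,0,-1.8],"turn": 0,"fingers": -1},{"delta_pos": [0,0,-1.8],"turn": 0,"fingers": -1}]'

```text
time: 9.72
tcp_pos: [0.4811, -0.089, 0.1931]
ee_rot: [0.759, 0.651, 0.001, 0.001]
contact_force: [0.3, 0.2, -0.9]
finger_gap: 0.228
grip_force: 58.8
```

Run:
```python
from h import *
b=imaging.snapshot("side")[:,:,::-1]
cv2.imwrite("pics/j.png",cv2.resize(b[120:240,228:388],(800,600),interpolation=cv2.INTER_CUBIC))
```

```text
(no output)
```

View pics/j.png

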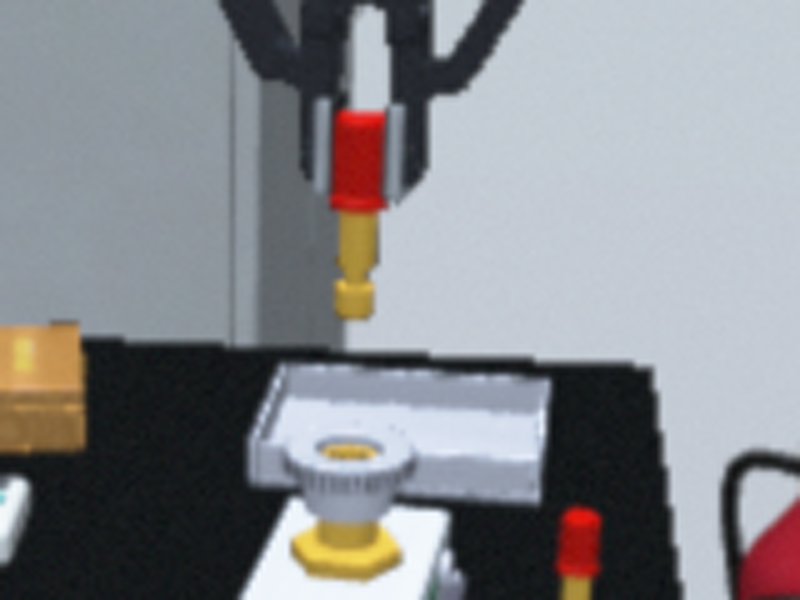

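The plug is out, held upright (foot at about (299,183) in the full image), and the sleeve is forward again. Next I'll go over the tray centre.

Emit:
carry_out --rows '[{"delta_pos": [-1,0.1,0],"turn": 0,"fingers": -1},{"delta_pos": [-2,0.2,0],"turn": 0,"fingers": -1},{"delta_pos": [-3,0.3,0],"turn": 0,"fingers": -1},{"delta_pos": [-4,0.38,0],"turn": 0,"fingers": -1},{"delta_pos": [-4.35,0.4,0],"turn": 0,"fingers": -1},{"delta_pos": [-4.35,0.4,0.5],"turn": 0,"fingers": -1},{"delta_pos": [-4.35,0.4,1.2],"turn": 0,"fingers": -1},{"delta_pos": [-4.35,0.4,1.9],"turn": 0,"fingers": -1},{"delta_pos": [-4.35,0.4,2.4],"turn": 0,"fingers": -1},{"delta_pos": [-4.35,0.4,2.65],"turn": 0,"fingers": -1},{"delta_pos": [-4.35,0.4,2.65],"turn": 0,"fingers": -1}]'

```text
time: 11.15
tcp_pos: [0.4676, -0.3064, 0.0584]
ee_rot: [0.759, 0.652, -0.0, -0.001]
contact_force: [0.2, 0.4, -0.9]
finger_gap: 0.23
grip_force: 58.8
```

Run:
```python
from h import *
b=imaging.snapshot("side")[:,:,::-1]
cv2.imwrite("pics/k.png",cv2.resize(b[150:240,268:388],(800,600),interpolation=cv2.INTER_CUBIC))
```

```text
(no output)
```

View pics/k.png

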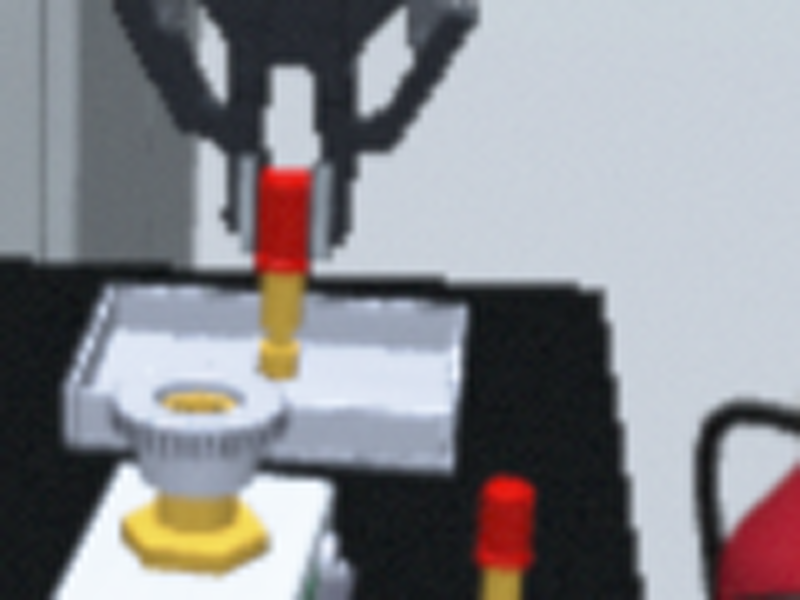

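The plug foot hangs over the tray floor, at about (310,206), well clear of the walls. I'll lower it gently to contact.

Emit:
carry_out --rows '[{"delta_pos": [0,0,0.06],"turn": 0,"fingers": -1},{"delta_pos": [0,0,0.1],"turn": 0,"fingers": -1},{"delta_pos": [0,0,0.12],"turn": 0,"fingers": -1},{"delta_pos": [0,0,0.12],"turn": 0,"fingers": -1}]'

```text
time: 11.7
tcp_pos: [0.4679, -0.3071, 0.0531]
ee_rot: [0.759, 0.651, -0.0, 0.0]
contact_force: [0.5, -0.8, -1.7]
finger_gap: 0.233
grip_force: 58.8
```

Emit:
carry_out --rows '[{"delta_pos": [0,0,0.02],"turn": 0,"fingers": -1},{"delta_pos": [0,0,0.02],"turn": 0,"fingers": -1}]'

```text
time: 11.95
tcp_pos: [0.4679, -0.307, 0.052]
ee_rot: [0.759, 0.651, -0.0, -0.0]
contact_force: [-0.3, 0.5, -1.6]
finger_gap: 0.229
grip_force: 58.8
```

Emit:
carry_out --rows '[{"delta_pos": [0,0,0.02],"turn": 0,"fingers": -1},{"delta_pos": [0,0,0.02],"turn": 0,"fingers": -1}]'

```text
time: 12.2
tcp_pos: [0.4679, -0.3071, 0.051]
ee_rot: [0.759, 0.651, -0.0, 0.0]
contact_force: [0.1, -0.1, -0.8]
finger_gap: 0.226
grip_force: 58.8
```

Emit:
carry_out --rows '[{"delta_pos": [0,0,0.015],"turn": 0,"fingers": -1},{"delta_pos": [0,0,0.015],"turn": 0,"fingers": -1}]'

```text
time: 12.45
tcp_pos: [0.468, -0.3071, 0.0505]
ee_rot: [0.759, 0.651, 0.0, 0.0]
contact_force: [0.6, 0.3, 2.3]
finger_gap: 0.232
grip_force: 59.1
```

Emit:
carry_out --rows '[{"delta_pos": [0,0,0.004],"turn": 0,"fingers": -1},{"delta_pos": [0,0,0.004],"turn": 0,"fingers": -0.5},{"delta_pos": [0,0,0.004],"turn": 0,"fingers": -0.4},{"delta_pos": [0,0,0.004],"turn": 0,"fingers": -0.25},{"delta_pos": [0,0,0.004],"turn": 0,"fingers": -0.1},{"delta_pos": [0,0,0.004],"turn": 0,"fingers": 0.1},{"delta_pos": [0,0,0.004],"turn": 0,"fingers": 0.1}]'

```text
time: 13.32
tcp_pos: [0.4679, -0.3071, 0.0501]
ee_rot: [0.759, 0.651, -0.0, 0.0]
contact_force: [-1.3, 0.1, -0.2]
finger_gap: 0.549
grip_force: 0.0
```

Emit:
carry_out --rows '[{"delta_pos": [0,0,-0.2],"turn": 0,"fingers": 0.1},{"delta_pos": [0,0,-0.8],"turn": 0,"fingers": 0.1},{"delta_pos": [0,0,-1.6],"turn": 0,"fingers": 0.1},{"delta_pos": [0,0,-2.4],"turn": 0,"fingers": 0.1},{"delta_pos": [0,0,-3],"turn": 0,"fingers": 0.1},{"delta_pos": [0,0,-3],"turn": 0,"fingers": 0.1},{"delta_pos": [0,0,-3],"turn": 0,"fingers": 0.1}]'

```text
time: 14.2
tcp_pos: [0.4676, -0.3068, 0.1999]
ee_rot: [0.759, 0.651, -0.0, -0.0]
contact_force: [-0.0, -0.4, -1.5]
finger_gap: 0.55
grip_force: 0.0
```

Run:
```python
from h import *
b=imaging.snapshot("side")[:,:,::-1]
cv2.imwrite("pics/l.png",cv2.resize(b[120:270,208:408],(800,600),interpolation=cv2.INTER_CUBIC))
```

```text
(no output)
```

View pics/l.png

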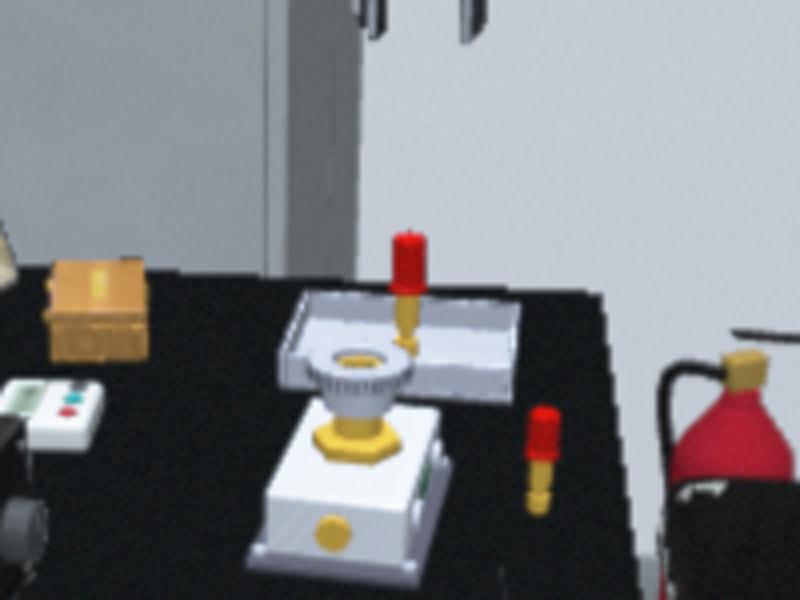

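The plug stands upright in the tray (head at about (310,186) in the full image), the gripper is clear, the sleeve is forward, and the tray and decoy haven't moved.

```bash
python3 -c "
from cell import ticket
print(ticket.sign_off())"
```

```text
the job is handed in; nothing more can be done
None
```

The job is handed in at about 14 s: the larger plug stands upright in the steel tray, the coupling sleeve has snapped forward again, and the tray and the other things in the last picture look unmoved; no verdict was returned.

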